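Fit the D-bored gear on the gearmotor's shaft

ROBOT

A 7-joint arm with a two-finger parallel gripper is mounted at the origin on the work surface. World frame = base frame: x ahead of the robot, y to its left, z up, the work surface at z = 0. Lengths are in m, angles in rad, forces in N, time in s.
With the tool pointing down it reaches from about 0.425 to 0.825 m from the base axis. Payload 3.6 kg.
Tool frame: the origin (TCP) lies at the very end of the fingers, on their centre line; the grasp point (between the pads) lies 19 mm behind it; z points along the fingers, y is the line along which they close (so a half turn about z gives the same grasp; the last joint's range is limited). The gripper opens to 85 mm and grips with 20 to 120 N. Pads are 22 mm wide; open, the fingers measure 114 mm over their backs; the gripper's body (76 mm by 85 mm) begins 54 mm behind the grasp point. The pads swing forward as they close: fully open they stand 13 mm farther back than shut.
Start: joints at [-1.173, 0.615, -0.013, 1.423, 0.008, 1.103, -0.04], TCP at [0.268, 0.592, 0.231] pointing down, gripper open.
Joint ranges: [-3.12, 3.12], [-0.3, 2.06], [-1.34, 1.32], [0.26, 2.42], [-1.36, 4.5], [0.01, 1.98], [-2.84, 2.84]. Speed limits (rad/s): [2.79, 2.79, 3.14, 3.14, 3.14, 3.14, 3.14].

INTERFACE

Orientations are given as a unit quaternion [x, y, z, w].
In Python, from station import arm, imaging, finish_job gives the robot as it stands. Calls block until the motion is done:
- arm.movep(position, orientation): joint-space move of the TCP to a pose.
- arm.line_to(position, velocity=0.15, ori=None): straight line of the TCP; ori=None keeps the orientation; velocity is the mean speed in m/s.
- arm.move_j(angles): joint-space move.
- arm.move_gripper(opening, effort=None): opening from 0.0 (shut) to 1.0 (fully open); effort is the grip in N (None keeps the last); returns when the fingers have stopped.
- arm.pause(seconds).
- arm.ik(position, orientation): joint angles nearest the present ones, or None.
- imaging.snapshot(name): name is "scene" or "top" or "wrist"; returns the picture (400x640x3 uint8, blue, green, red); there is no depth.
- imaging.camera_info(name): a dict with "fx", "fy", "cx", "cy" (pixels), "R" (3x3) and "t" (3): a world point X has camera coordinates R X + t; the wrist camera has in their place "T_tool_cam" (4x4, takes a point from camera to tool coordinates, whose origin is the TCP and whose axes are the flange's). Camera axes: x right, y down, z forward; pixel columns grow to the right and rows downward; lengths in m; the calibration is good to about 2 mm. A picture is of the moment at which its call begins: read the wrist's pose just before it. camera_info takes no time and is no camera call.
A pose or a line that the arm cannot do raises arm.MotionError and nothing moves.
- finish_job(): hands the job in; it is judged then, once.
Trained networks look in the newest picture that a camera, given by its name, has taken for a name from the list of things; names that differ only in an ending like _2 or _b are one class to them, and where a whole thing is asked for, a point or a joint stands for the part that bears it (a point fixed in the world has none). Each returns a list of dicts, best first, with "confidence" (0 to 1); they miss things now and then, are a little off and sometimes report something else, mostly with a low value. They report only what shows in the picture. A call takes as long as a camera call.
- imaging.trace(camera, thing): "mask" (400x640 bool, what is visible of it) and "box" ([left, top, right, bottom] in pixels, round what is visible of it).
- imaging.mark_of(camera, thing): "point" ([column, row] in pixels: a listed point, or the origin of a listed thing).
Readings, each from a call of its own:
- arm.get_time(): time.
- arm.get_joint_positions(): joint angles.
- arm.get_dq(): joint speeds.
- arm.get_effort(): joint torques, N m.
- arm.get_tool_pos(): TCP position.
- arm.get_eef_rot(): TCP orientation.
- arm.get_ft_force(): force on the tool from outside, world axes, zero at the start.
- arm.get_wrist_torque(): the same for the moment, N m.
- arm.get_opening(): opening from 0.0 (shut) to 1.0 (fully open).
- arm.get_finger_force(): force on a finger pad.
Only numpy, scipy, OpenCV 4.12 (cv2) and the standard library are available. Lean on these libraries where they do the work, as an engineer would, in place of code of your own. Each camera call takes 0.05 s, during which the arm holds its last target. There are 200 camera calls.

TASK

Two aluminium gears lie on the bench: pick the one with the D-shaped hole, turn it so that the flat of its hole matches the flat of the gearmotor's upright shaft, and slide it on until it sits fully down and level on the shaft's shoulder, then let go. Leave the other gear, with the small round hole, and the screwdriver lying where they are.

Things in the scene. Friction and masses are not known exactly. Their poses are not given: they have to be found in the camera images.
- gear: aluminium spur gear to fit, lying hub up: 100 mm across the teeth, 18 mm thick, 46 mm high with the hub, 0.4 kg. Origin: centre of the underside, z up. The hub (58 mm across) has two gripping flats 50 mm apart facing +y and -y, 18 to 46 mm above the origin. Through hole on the z axis: D shape, 34 mm diameter, cut by a flat 8.5 mm from the axis on the +x side.
- shaft (a point): foot of the upright D shaft of a fixed grey gearmotor (its motor lies towards +y), on the axis, at the round shoulder (56 mm diameter, 66 mm above the bench) where the gear must rest. z up; the shaft's flat is on the +x side, 6 mm from the axis. Diameter 30 mm up to z = 22 mm, then tapers to 45 % at the tip, z = 36 mm. The gear goes on, with 2 mm play, when its x is along this x within 10 degrees.
- round_gear: the other gear, to be left alone: same outside as the gear to fit, but with a round hole of 20 mm diameter, too small for the shaft. Origin: centre of its underside, z up.
- screwdriver: a screwdriver with a red handle lying on the bench beyond the gears, to be left alone. 200 mm long along its x axis, 26 mm thick; origin under its middle, tip towards +x.

How it is judged:
At the end, for the whole second after the job is handed in: The D-bored gear is on the shaft: its underside within 6 mm of the shoulder, level within 6 degrees, its axis within 10 mm of the shaft's and its flat turned to the shaft's flat within 25 degrees (the play allows no more), released and at rest (z of gear in the frame of shaft between -0.005 and 0.006 m and horizontal distance between gear and shaft below 0.01 m and angle between gear's own z axis and vertical below 0.1 rad and angle between the x axis of gear and the x axis of shaft, either way round below 0.45 rad and linear speed of gear below 0.02 m/s); the robot touches nothing.
It fails at once if the other gear is moved by more than 30 mm (distance of round_gear from where it was at the start of the episode above 0.03 m).
It fails at once if the screwdriver is moved by more than 30 mm (distance of screwdriver from where it was at the start of the episode above 0.03 m).
It also fails if it takes over 34 s, if anything falls off the work surface, if the arm or the gripper's body presses on something with over 40 N, if the wrist force passes 120 N, or if a joint passes its speed limit or range.

## Working session

There is one attempt and no reset: what is moved stays moved. The work goes in short steps, each a Python script; the robot and the scene stay as the last script left them, time stands still between calls to the robot, and variables do not carry over. Pictures are saved under pics/ and viewed, at most 10 in all, crops included, and the job is handed in when it is done.

```bash
mkdir -p pics; ls; cat > h.py <<'E'
import numpy as np, cv2
from scipy.spatial.transform import Rotation as Ro
from station import arm, imaging, finish_job
def ray(cam,uv,z,pose=None):
    c=imaging.camera_info(cam)
    d=np.array([(uv[0]-c["cx"])/c["fx"],(uv[1]-c["cy"])/c["fy"],1.])
    if "R" in c:
        R=np.array(c["R"]);o=-R.T@np.array(c["t"]);d=R.T@d
    else:
        T=np.array(c["T_tool_cam"]);p,q=pose;Q=Ro.from_quat(q).as_matrix()
        o=Q@T[:3,3]+p;d=Q@T[:3,:3]@d
    return o+d*(z-o[2])/d[2]
def down(yaw):  # tool z down, tool y axis at yaw+90deg-ish: tool x along yaw
    return (Ro.from_euler('z',yaw)*Ro.from_euler('x',np.pi)).as_quat()
E
python3 - <<'E'
from h import *
for c in("top","scene"):
    im=imaging.snapshot(c);cv2.imwrite(f"pics/{c}0.png",im)
    for t in("gear","round_gear","shaft","screwdriver"):
        try:
            for d in imaging.mark_of(c,t):
                z=0.066 if t=="shaft" else 0
                print(c,t,round(d["confidence"],2),np.round(d["point"],1),np.round(ray(c,d["point"],z),4))
        except Exception as e: print(c,t,e)
print(arm.get_time(),arm.get_eef_rot(),down(0),imaging.camera_info("wrist"))
E
```

```text
pics
station.py
top gear 0.82 [418.  250.8] [ 0.5062 -0.3037  0.    ]
top round_gear 0.96 [347.8 226.2] [ 0.5652 -0.1307  0.    ]
top shaft 0.63 [251.9 208.9] [0.5937 0.0995 0.066 ]
top screwdriver 0.59 [375.8 147.2] [ 0.7721 -0.2034  0.    ]
scene round_gear 0.59 [284.7 221.7] [ 0.5624 -0.1294  0.    ]
scene shaft 0.74 [366.7 176. ] [0.5896 0.1076 0.066 ]
scene screwdriver 0.93 [302.8 293.8] [ 0.7741 -0.2099  0.    ]
0.5 [ 2.10764176e-01  9.77536934e-01 -5.17339357e-05 -4.33471149e-05] [1.000000e+00 0.000000e+00 0.000000e+00 6.123234e-17] {'fx': 279.2165167737584, 'fy': 279.2165167737584, 'cx': 314.9383586165431, 'cy': 199.0162013646026, 'T_tool_cam': array([[ 6.85379321e-04, -9.59877340e-01, -2.80419368e-01,
         7.10059873e-02],
       [ 9.99999317e-01,  9.23345787e-04, -7.16497748e-04,
         2.00219567e-04],
       [ 9.46673994e-04, -2.80418685e-01,  9.59877318e-01,
        -1.43672164e-01],
       [ 0.00000000e+00,  0.00000000e+00,  0.00000000e+00,
         1.00000000e+00]])}
```

View pics/top0.png

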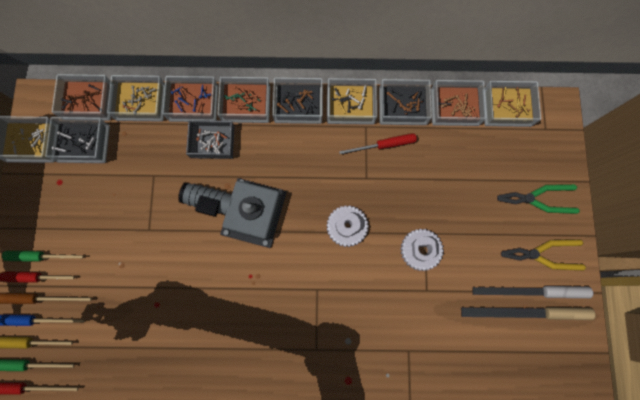

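View pics/scene0.png

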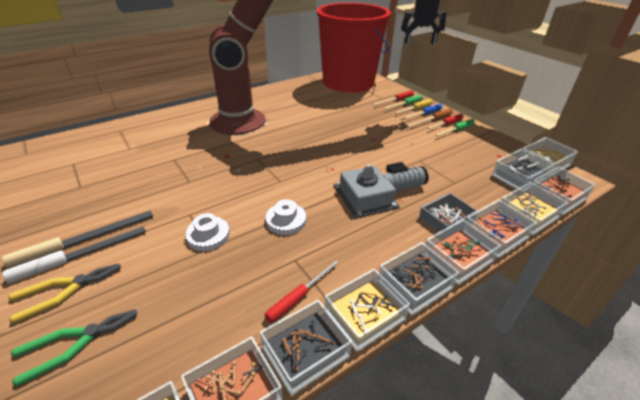

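The top picture shows the D-bored gear at about (422,250), the round-bored one at (347,226), the gearmotor shaft at (252,207) and the screwdriver at (380,145). The scene picture agrees. Next I'll look at the gear and the shaft with the wrist camera.

```bash
cat >> h.py <<'E'
def look(xy,yaw,z,name,thing,zt):
    arm.movep([xy[0],xy[1],z],down(yaw)); 
    pose=(np.array(arm.get_tool_pos()),np.array(arm.get_eef_rot()))
    im=imaging.snapshot("wrist");cv2.imwrite(f"pics/{name}.png",im)
    np.savez(f"pics/{name}.npz",p=pose[0],q=pose[1])
    for d in imaging.mark_of("wrist",thing):
        print(thing,round(d["confidence"],2),np.round(d["point"],1),np.round(ray("wrist",d["point"],zt,pose),4))
    for d in imaging.trace("wrist",thing)[:1]: print(d["confidence"],d["box"])
    print(pose,arm.get_time(),np.round(arm.get_joint_positions(),2))
E
python3 - <<'E'
from h import *
look([.593,.10],np.arctan2(.1,.593)+np.pi/2,.25,"shaft1","shaft",.066)
look([.506,-.309],np.arctan2(-.309,.506)+np.pi/2,.2,"gear1","gear",0)
E
```

```text
shaft 0.87 [318.3 177.2] [0.5964 0.1056 0.066 ]
0.75 [251.1, 22.3, 401.0, 230.9]
(array([0.59270427, 0.1021447 , 0.24978334]), array([ 6.44390554e-01,  7.64696273e-01,  2.97133442e-04, -5.79196635e-04])) 2.7667 [-0.42  0.54  0.35  1.55 -0.2   1.09  0.15]
gear 0.9 [318.9 175.7] [ 0.5129 -0.3084  0.    ]
0.74 [277.2, 135.3, 358.0, 221.7]
(array([ 0.5074796 , -0.30700821,  0.19993542]), array([ 8.71227806e-01,  4.90878181e-01,  7.50985937e-04, -3.97896598e-04])) 4.4667 [ 0.18  0.6   0.54  1.65 -0.36  0.99  0.3 ]
```

View pics/shaft1.png

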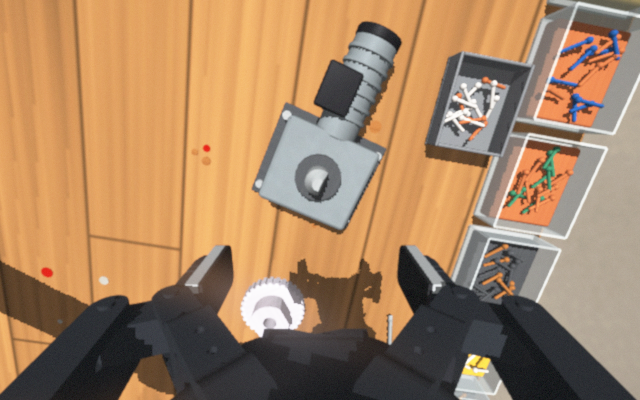

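View pics/gear1.png

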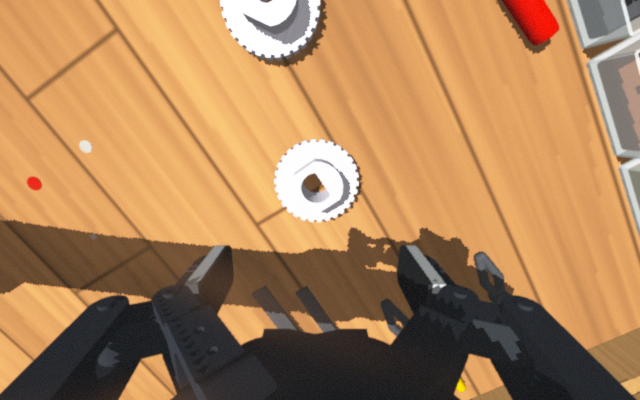

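The shaft picture shows the square gearbox with the shaft at (318,180), its flat towards the lower right and its motor towards the upper right. The gear picture shows the gear at (317,180), its D hole at (315,188) and its hub flats slanted. I'll rectify both to world axes.

```bash
cat >> h.py <<'E'
def rect(name,c,z,half=.065,s=4000):
    f=np.load(f"pics/{name}.npz");pose=(f["p"],f["q"]);im=cv2.imread(f"pics/{name}.png")
    src=np.array([[0,0],[640,0],[640,400],[0,400]],np.float32)*.5+np.array([160,50],np.float32)
    w=np.array([ray("wrist",u,z,pose)[:2] for u in src])
    dst=np.float32(np.c_[(w[:,0]-c[0]+half)*s,(c[1]+half-w[:,1])*s])
    n=int(2*half*s)
    return cv2.warpPerspective(im,cv2.getPerspectiveTransform(src,dst),(n,n),flags=cv2.INTER_CUBIC)
E
python3 - <<'E'
from h import *
a=rect("gear1",[.51,-.308],.046,.05);b=rect("shaft1",[.595,.104],.095,.05)
o=np.hstack([a,b])
for k in range(0,800,40): cv2.line(o,(k,0),(k,6),(0,0,255),1);cv2.line(o,(0,k),(6,k),(0,0,255),1)
cv2.imwrite("pics/r1.png",o)
print([ray("wrist",u,z,(np.load(f"pics/{n}.npz")["p"],np.load(f"pics/{n}.npz")["q"])) for n,u,z in(("gear1",(317.6,178.5),.018),("shaft1",(318,178),.066))])
E
```

```text
[array([ 0.51145049, -0.30726462,  0.018     ]), array([0.59627551, 0.1047646 , 0.066     ])]
```

View pics/r1.png

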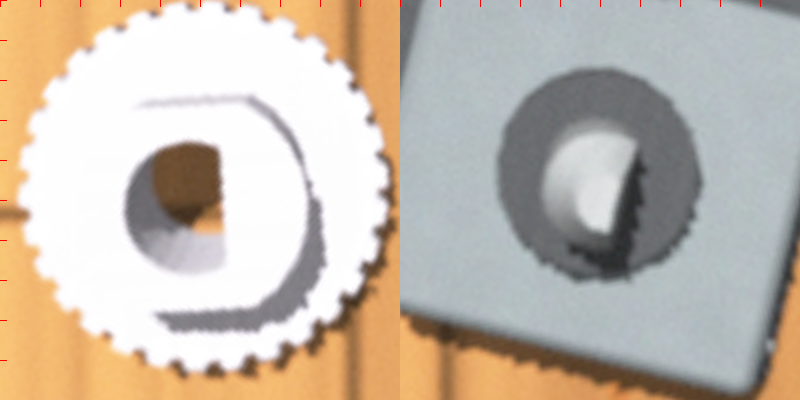

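The rectified view shows the gear's D flat facing about +x world (yaw about +3°). The gearbox edges and shaft flat show the shaft's x at about -13°. I'll refine both numerically, and refine the gear centre, which differed by about 3 mm between estimates.

```bash
python3 - <<'E'
from h import *
def P(c,x,y,half=.08): return np.round([c[0]-half+x/4000,c[1]+half-y/4000],4)
c=[.51,-.308]
for z in(.018,):
    r=rect("gear1",c,z,.08); m=((cv2.cvtColor(r,cv2.COLOR_BGR2HSV)[...,1]<60)).astype(np.uint8)
    cs=max(cv2.findContours(m,0,2)[0],key=cv2.contourArea)
    (x,y),R=cv2.minEnclosingCircle(cs);e=cv2.fitEllipse(cs);b=cv2.boundingRect(cs)
    print("teeth",P(c,x,y),R/4,P(c,*e[0]),np.array(e[1])/4,b)
r=rect("gear1",c,.046,.08);m=((cv2.cvtColor(r,cv2.COLOR_BGR2GRAY)<215)).astype(np.uint8)
for k in cv2.findContours(m,1,2)[0]:
    b=cv2.boundingRect(k);a=cv2.contourArea(k)
    if 3000<a<25000: print("hole?",a,b,P(c,b[0],b[1]),P(c,b[0]+b[2],b[1]+b[3]))
# gear pixel projection check
c=[.595,.104];r=rect("shaft1",c,.066,.08)
g=cv2.cvtColor(r,cv2.COLOR_BGR2GRAY);print("g",g[320,280:380:20])
m=((g<135)).astype(np.uint8)
for k in cv2.findContours(m,1,2)[0]:
    b=cv2.boundingRect(k);a=cv2.contourArea(k)
    if 20000<a<60000: e=cv2.fitEllipse(k);print("shoulder",P(c,*e[0]),np.array(e[1])/4,b)
l=cv2.HoughLinesP(cv2.Canny(g,60,150),1,np.pi/360,60,minLineLength=120,maxLineGap=15)
for q in l[:,0]: print(q,np.degrees(np.arctan2(-(q[3]-q[1]),q[2]-q[0])).round(1))
r2=rect("gear1",[.51,-.308],.018,.08)
cv2.imwrite("pics/r2.png",cv2.resize(np.hstack([r2,r]),(800,400)))
E
```

```text
teeth [ 0.508 -0.31 ] 51.22521209716797 [ 0.5081 -0.31  ] [ 99.65892792 100.55142975] (108, 124, 407, 408)
hole? 10757.0 (243, 260, 102, 131) [ 0.4908 -0.293 ] [ 0.5162 -0.3258]
hole? 6851.0 (274, 215, 174, 239) [ 0.4985 -0.2818] [ 0.542  -0.3415]
g [198 206 220 216  60]
shoulder [0.596  0.1042] [54.72740555 58.55784225] (214, 203, 224, 234)
shoulder [0.681  0.1895] [105.31452179 105.64757538] (111, 0, 518, 640)Traceback (most recent call last):
  File "<stdin>", line 21, in <module>
TypeError: 'NoneType' object is not subscriptable
```

```bash
python3 - <<'E'
from h import *
g=[.508,-.310];q=down(np.radians(183))
for p,yw in((g+[.021],183),(g+[.16],183),([.596,.1047,.17],167),([.596,.1047,.087],167)):
    print(arm.ik(p,down(np.radians(yw))) is not None)
arm.move_gripper(1.0)
arm.movep(g+[.09],q); arm.line_to(g+[.021],.1); arm.pause(.1)
print(arm.get_tool_pos(),arm.get_ft_force())
arm.move_gripper(0.0,60); print(arm.get_opening(),arm.get_finger_force(),arm.get_tool_pos())
arm.line_to(g+[.16],.15); arm.pause(.2)
print(arm.get_opening(),arm.get_finger_force(),arm.get_ft_force(),arm.get_time(),np.round(arm.get_joint_positions(),2))
pose=(arm.get_tool_pos(),arm.get_eef_rot())
cv2.imwrite("pics/w2.png",imaging.snapshot("wrist")); np.savez("pics/w2.npz",p=pose[0],q=pose[1]);print(pose)
E
```

```text
True
True
True
True
[ 0.50863449 -0.31033681  0.02183912] [-0.17696221  0.09304981 -0.49808061]
0.5766193109570151 65.7900658249855 [ 0.50852215 -0.31015738  0.02168698]
0.5775884667427776 64.8695370554924 [-4.17017463e-01  4.17900761e-03 -4.59127116e+00] 8.875 [ 0.57  0.61 -0.09  1.68  0.07  0.86  2.07]
(array([ 0.50749089, -0.309714  ,  0.15895197]), array([-2.61880507e-02,  9.99656490e-01,  5.43592714e-04, -8.90415388e-04]))
```

View pics/w2.png

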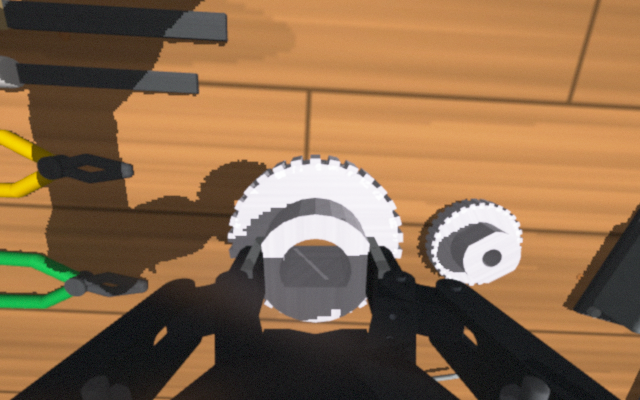

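The picture shows the gear held level and centred between the fingers (teeth centred at about column 316), with the D hole in view at (315,265). The other gear is undisturbed at (475,245).

```bash
python3 - <<'E'
from h import *
s=[.596,.1047];q=down(np.radians(167))
arm.movep(s+[.165],q); arm.pause(.2)
p=arm.get_tool_pos();f0=np.array(arm.get_ft_force());print(p,f0,arm.get_time(),np.round(arm.get_joint_positions(),2))
arm.line_to(s+[.128],.1)
z=.128
while z>.0885:
    z-=.004; arm.line_to(s+[z],.05)
    f=np.array(arm.get_ft_force())-f0
    print(round(z,4),np.round(arm.get_tool_pos(),4),np.round(f,1),np.round(arm.get_wrist_torque(),2))
    if np.linalg.norm(f)>15: break
print(arm.get_time())
cv2.imwrite("pics/s3.png",imaging.snapshot("scene")[130:250,300:460].repeat(4,0).repeat(4,1))
E
```

```text
[0.5962706  0.10304538 0.16501801] [-1.16297265 -0.05055554 -4.54255936] 10.6917 [-0.2   0.61 -0.    1.64  0.    0.89  1.13]
0.124 [0.5961 0.1047 0.1243] [ 2. -0.  1.] [-0.01  0.   -0.02]
0.12 [0.5957 0.1046 0.1198] [1.2 0.4 0.3] [ 0.05 -0.02  0.03]
0.116 [0.5957 0.1046 0.1156] [1.2 0.3 0.9] [-0.03 -0.04  0.03]
0.112 [0.5957 0.1046 0.1116] [ 0.  -1.7 -0.1] [-0.01 -0.01  0.02]
0.108 [0.5957 0.1047 0.1076] [2.  0.3 1.1] [ 0.04  0.04 -0.01]
0.104 [0.5957 0.1046 0.1036] [2.  0.5 0.1] [-0.04 -0.   -0.01]
0.1 [0.5957 0.1046 0.0996] [0.8 0.2 0.5] [ 0.    0.   -0.01]
0.096 [0.5957 0.1046 0.0956] [ 1.  -0.6  0.6] [-0.03 -0.05 -0.06]
0.092 [0.5957 0.1046 0.0916] [ 0.1 -0.6  0.1] [-0.04  0.04  0.01]
0.088 [0.5959 0.1047 0.0878] [1.6 0.7 0.8] [-0.06  0.06  0.03]
13.7083
```

It slid on with no contact force. Now I'll touch down, release and check.

```bash
python3 - <<'E'
from h import *
s=[.596,.1047]
f0=np.array(arm.get_ft_force())
z=.088
for _ in range(4):
    z-=.001; arm.line_to(s+[z],.02)
    f=np.array(arm.get_ft_force())-f0; print(round(z,4),np.round(f,1))
    if f[2]>5: break
arm.move_gripper(1.0); arm.pause(.2)
arm.line_to(s+[.19],.12); arm.pause(.3)
im=imaging.snapshot("wrist");a=imaging.snapshot("scene")[110:260,270:470]
cv2.imwrite("pics/f.png",np.vstack([im[60:340,120:520],cv2.resize(a,(400,300),interpolation=cv2.INTER_CUBIC)]))
print(arm.get_time(),arm.get_tool_pos(),arm.get_ft_force())
E
```

```text
0.087 [-2.4 -0.3  7.6]
16.075 [0.59592669 0.10465882 0.18970964] [0.63704366 0.80308732 0.01491097]
```

View pics/f.png

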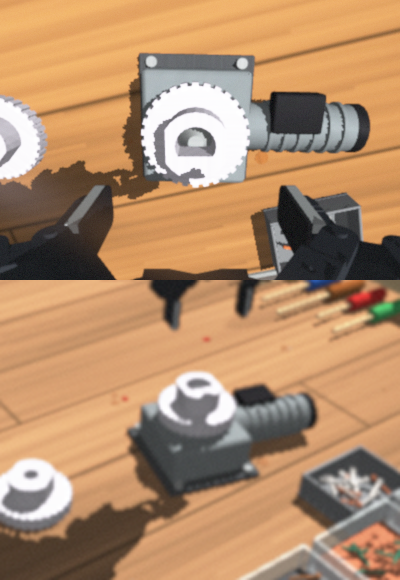

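The picture shows the gear level on the gearbox, with the shaft inside its hub at (195,143). It met the shoulder at the expected height (7.6 N at TCP z = 0.087), and the gripper is clear. Handing in.

```bash
python3 -c "
from station import finish_job
print(finish_job())"
```

```text
the job is handed in; nothing more can be done
None
```

The D-bored gear is seated level on the shaft's shoulder with the flats matched and the gripper clear, the other gear and the screwdriver were not touched, and the job was handed in at about 16 s; the verdict was not shown.

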